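# Set the stock tags in front of the parts bins

### The job

Each of the four blue parts bins on the board has a small hinged tag standing straight in front of it. With closed fingers, gently push over those tags that are wrong, so that every full bin's tag leans fully towards its bin with the disc face up, and the empty bin's tag leans fully away from its bin with the cross face up. Do not grip or lift anything, and leave the bins and all the other things where they are.

Things in the scene. Friction and masses are not known exactly. Their poses are not given: they have to be found in the camera images.
- board: Fixed plywood board on the bench, 12 mm thick, 360 mm deep (x), 540 mm wide (y). Origin on its underside, under the middle of the row of tag hinges, 105 mm behind its front edge; x points from the tags to the bins, y along the row, z up. Four stations 125 mm apart; which bin and which tag stand at which station varies.
- hinge_1 (a point): Middle of tag 1's hinge line, on its fixed steel stand, 26 mm above the board's top. x points to this tag's bin (bin centre about 180 mm away along x), y along the hinge. Stand: base 44 x 88 x 6 mm; cheeks and stop pins, inner faces 72 mm apart, rise 14 mm above the hinge, 21 mm to either side; the middle 48 mm is clear, so push there, with fingertips 22 to 30 mm above the hinge.
- tag_1 (a joint): Angle (rad) of tag 1: 0 upright, + leans to the bin, - to the robot. Rests by its weight (about 50 g) on stops at +/-0.8; falls over once past upright. White plate 64 mm wide, 4 thick, 56 from hinge to free edge (at a stop: 39 above the hinge, 40 out; it rises to 56 when upright). Black marks: disc on the robot-side face, up when leaning to the bin; cross on the other face, up when leaning away.
- hinge_2 (a point): Middle of tag 2's hinge line, on its fixed steel stand, 26 mm above the board's top. x points to this tag's bin (bin centre about 180 mm away along x), y along the hinge. Stand: base 44 x 88 x 6 mm; cheeks and stop pins, inner faces 72 mm apart, rise 14 mm above the hinge, 21 mm to either side; the middle 48 mm is clear, so push there, with fingertips 22 to 30 mm above the hinge.
- tag_2 (a joint): Angle (rad) of tag 2: 0 upright, + leans to the bin, - to the robot. Rests by its weight (about 50 g) on stops at +/-0.8; falls over once past upright. White plate 64 mm wide, 4 thick, 56 from hinge to free edge (at a stop: 39 above the hinge, 40 out; it rises to 56 when upright). Black marks: disc on the robot-side face, up when leaning to the bin; cross on the other face, up when leaning away.
- hinge_3 (a point): Middle of tag 3's hinge line, on its fixed steel stand, 26 mm above the board's top. x points to this tag's bin (bin centre about 180 mm away along x), y along the hinge. Stand: base 44 x 88 x 6 mm; cheeks and stop pins, inner faces 72 mm apart, rise 14 mm above the hinge, 21 mm to either side; the middle 48 mm is clear, so push there, with fingertips 22 to 30 mm above the hinge.
- tag_3 (a joint): Angle (rad) of tag 3: 0 upright, + leans to the bin, - to the robot. Rests by its weight (about 50 g) on stops at +/-0.8; falls over once past upright. White plate 64 mm wide, 4 thick, 56 from hinge to free edge (at a stop: 39 above the hinge, 40 out; it rises to 56 when upright). Black marks: disc on the robot-side face, up when leaning to the bin; cross on the other face, up when leaning away.
- hinge_4 (a point): Middle of tag 4's hinge line, on its fixed steel stand, 26 mm above the board's top. x points to this tag's bin (bin centre about 180 mm away along x), y along the hinge. Stand: base 44 x 88 x 6 mm; cheeks and stop pins, inner faces 72 mm apart, rise 14 mm above the hinge, 21 mm to either side; the middle 48 mm is clear, so push there, with fingertips 22 to 30 mm above the hinge.
- tag_4 (a joint): Angle (rad) of tag 4: 0 upright, + leans to the bin, - to the robot. Rests by its weight (about 50 g) on stops at +/-0.8; falls over once past upright. White plate 64 mm wide, 4 thick, 56 from hinge to free edge (at a stop: 39 above the hinge, 40 out; it rises to 56 when upright). Black marks: disc on the robot-side face, up when leaning to the bin; cross on the other face, up when leaning away.
- bin_terminals: Loose open blue plastic bin, 110 mm deep, 104 mm wide, 65 mm tall (with its contents at most 75 mm above the board's top); origin at the centre of its underside, which rests on the board. FULL, heaped with brass crimp terminals.
- bin_housings: Loose open blue plastic bin, 110 mm deep, 104 mm wide, 65 mm tall (with its contents at most 75 mm above the board's top); origin at the centre of its underside, which rests on the board. FULL, heaped with white and grey connector housings.
- bin_ferrules: Loose open blue plastic bin, 110 mm deep, 104 mm wide, 65 mm tall (with its contents at most 75 mm above the board's top); origin at the centre of its underside, which rests on the board. FULL, heaped with steel ferrules (small round sleeves).
- bin_empty: Loose open blue plastic bin, 110 mm deep, 104 mm wide, 65 mm tall (with its contents at most 75 mm above the board's top); origin at the centre of its underside, which rests on the board. EMPTY.
- jar: Bystander: small clear screw-top jar, 26 mm across, 45 mm tall, standing between two stands. Origin at the underside.
- connector: Bystander: loose grey connector block, 32 x 20 x 24 mm, lying between the tags and the bins, off to the side of their lines. Origin at the underside.
- gauge: Bystander: aluminium feeler gauge bar, 90 x 24 x 10 mm, lying between two stands. Origin at the underside.
- bottle: Bystander: white plastic bottle, 52 mm across, 140 mm tall, on the bench right of the board. Origin at the underside.
- spool: Bystander: cardboard spool of copper wire, 80 mm across, 50 mm tall, on the bench left of the board. Origin at the underside.
- tape: Bystander: ring of black tape, 90 mm across, 20 mm tall, on the bench right of the board. Origin at the underside.
- crimper: Bystander: hand crimping tool with two rubber handles, about 200 x 65 x 18 mm, lying on the bench left of the board. Origin at the underside.

How it is judged:
By the outcome, as a careful person would: the job done as asked, in the order asked, and still so for the second after the job is handed in, with the robot touching nothing.
It also fails if it takes over 58 s, if anything falls off the work surface, if the arm or the gripper's body presses on something with over 40 N, if the wrist force passes 120 N, or if a joint passes its speed limit or range.

### The arm

A 6-joint arm with a two-finger parallel gripper is mounted at the origin on the work surface. World frame = base frame: x ahead of the robot, y to its left, z up, the work surface at z = 0. Lengths are in m, angles in rad, forces in N, time in s.
With the tool pointing down it reaches from about 0.225 to 0.875 m from the base axis. Payload 3.4 kg.
Tool frame: the origin (TCP) lies on the centre line of the jaws, within the pads' length; the fingertips stand 17 mm ahead of it and the grasp point (between the pads) lies 2 mm behind it (nose_length is the distance from the TCP to the fingertips, in m); z points along the fingers, y is the line along which they close (so a half turn about z gives the same grasp; the last joint's range is limited). The gripper opens to 85 mm and grips with 20 to 120 N. Pads are 22 mm wide; open, the fingers measure 114 mm over their backs; the gripper's body (76 mm by 85 mm) begins 54 mm behind the grasp point. The pads swing forward as they close: fully open they stand 13 mm farther back than shut.
Start: joints at [-1.435, 0.276, 1.505, -0, 1.361, -0.121], TCP at [0.146, -0.556, 0.222] pointing down, gripper open.
Joint ranges: [-2.89, 2.89], [-0.75, 2.08], [0.22, 2.7], [-1.18, 4.32], [0.11, 2.71], [-2.7, 2.7]. Speed limits (rad/s): [2.57, 2.57, 3.14, 3.14, 3.14, 3.14].

### API

Orientations are given as a unit quaternion [w, x, y, z].
In Python, from rig import get_state, get_image, sign_off, find_in, place_of, nose_length gives the robot as it stands.
- The arm moves only by the tool apply_moves, never from a script. Its argument "deltas" is one flat list of numbers, 5 for each row, row after row: the finger opening in mm, from 0 to 85.4, then the shift along the tool's x, y, z in mm, then the turn about the tool's z in degrees. A call has 1 to 12 rows; each row is the pose to reach, as a shift and turn from the pose commanded when the call began, along the tool's axes at that moment; what a row does not reach only later rows make up. A row lasts 1/12 s, in which the tool goes at most 41.7 mm and 7.16 degrees, less where a joint would pass 70% of its speed; a pose out of reach is approached as far as the arm can. A call with a gripper value outside its range is refused whole. The fingers move at their own pace and stop on an object; "squeeze" is the grip in N (left out, the last holds). Time passes only in rows, so rows that repeat a pose let the fingers close. It gives the time, the measured TCP pose, the force, the opening and the grip force at its end, in the units of the state.
- get_state(): the state, without advancing time (a new reading comes with each control period).
- get_image(name): name is "side" or "top" or "wrist"; returns a dict with "frame" (384x512x3 uint8, red, green, blue), "K" (3x3 intrinsics, pixels), "position" and "orientation" of the camera in the world. Camera axes: x right, y down, z forward; pixel columns grow to the right and rows downward; lengths in m; the calibration is good to about 2 mm. A picture is of the moment at which its call begins. There is no depth.
- sign_off(): hands the job in; it is judged then, once.
Trained networks look in a picture, given as the dict that the camera call returned (one of the last four; its "shot" number tells which), for a name from the list of things; names that differ only in an ending like _2 or _b are one class to them, and where a whole thing is asked for, a point or a joint stands for the part that bears it (a point fixed in the world has none). Each returns a list of dicts, best first, with "score" (0 to 1); they miss things now and then, are a little off and sometimes report something else, mostly with a low value. They report only what shows in the picture. A call takes as long as a camera call.
- find_in(query, picture): "point" ([column, row] in pixels, amid what is visible of it).
- place_of(query, picture): "point" ([column, row] in pixels: a listed point, or the origin of a listed thing).
The state is a dict: "clock": time; "qpos": joint angles; "qd": joint speeds; "effort": joint torques, N m; "position": TCP position; "ee_rot": TCP orientation; "contact_force": force on the tool from outside, world axes, zero at the start; "moment": the same for the moment, N m; "width": finger opening in m; "gripper_force": force on a finger pad.
Only numpy, scipy, OpenCV 4.12 (cv2) and the standard library are available. Lean on these libraries where they do the work, as an engineer would, in place of code of your own. Each camera call takes 0.05 s, during which the arm holds its last target. There are 200 camera calls.

## Working session

There is one attempt and no reset: what is moved stays moved. The work goes in short steps, Python scripts to look and compute and a tool call to move; the robot and the scene stay as the last step left them, time stands still between calls to the robot, and variables do not carry over. Pictures are saved under pics/ and viewed, at most 10 in all, crops included, and the job is handed in when it is done.

Besides the shell and the picture viewer there is one more tool, called after "Call:" by a JSON object that holds its "method" and its "body", one argument or row to a line. apply_moves: Moves the arm, as the interface text tells. Its arguments: {"type":"object","properties":{"deltas":{"type":"array"},"squeeze":{"type":"number"}},"required":["deltas"]}

```bash
mkdir -p pics; cat > h.py <<'E'
import numpy as np,cv2
from scipy.spatial.transform import Rotation as R
from rig import *
def rot(q): return R.from_quat([q[1],q[2],q[3],q[0]]).as_matrix()
def ray(p,uv):
    d=rot(p["orientation"])@np.linalg.inv(p["K"])@np.array([uv[0],uv[1],1.]); return np.array(p["position"]),d
def at(p,uv,z):
    o,d=ray(p,uv); return o+d*(z-o[2])/d[2]
def proj(p,X):
    c=p["K"]@(rot(p["orientation"]).T@(np.array(X)-p["position"])); return c[:2]/c[2]
def save(p,n,s=1.5): cv2.imwrite(f"pics/{n}.png",cv2.resize(p["frame"][:,:,::-1],None,fx=s,fy=s,interpolation=cv2.INTER_CUBIC))
E
python3 - <<'E'
from h import *
np.set_printoptions(precision=3,suppress=True)
s=get_state();print(s["position"],rot(s["ee_rot"]),nose_length)
for n in("top","side"):
    p=get_image(n);save(p,n+"0");print(n,p["position"])
    for q,z in(("hinge_1",.038),("bin_empty",.012),("bin_terminals",.012),("bin_housings",.012),("bin_ferrules",.012),("board",0)):
        for d in place_of(q,p)[:5]: print(q,round(d["score"],2),np.round(d["point"]),at(p,d["point"],z))
E
```

```text
[ 0.146 -0.556  0.221] [[ 0.967  0.254 -0.   ]
 [ 0.254 -0.967  0.002]
 [ 0.    -0.002 -1.   ]] 0.017
top [0.369 0.002 1.324]
hinge_1 0.89 [323. 207.] [ 0.525 -0.242  0.038]
hinge_1 0.79 [290. 199.] [ 0.55  -0.116  0.038]
bin_empty 0.9 [234. 143.] [0.769 0.102 0.012]
bin_terminals 0.78 [327. 164.] [ 0.696 -0.26   0.012]
bin_terminals 0.53 [276. 210.] [ 0.512 -0.067  0.012]
bin_housings 0.93 [297. 160.] [ 0.706 -0.144  0.012]
bin_housings 0.28 [307. 182.] [ 0.622 -0.184  0.012]
bin_ferrules 0.84 [262. 149.] [ 0.747 -0.008  0.012]
board 0.8 [273. 202.] [ 0.543 -0.056  0.   ]
board 0.59 [380. 236.] [ 0.424 -0.463  0.   ]
side [0.2   1.02  0.916]
hinge_1 0.93 [225. 227.] [0.581 0.124 0.038]
hinge_1 0.71 [270. 179.] [ 0.533 -0.129  0.038]
hinge_1 0.66 [246. 202.] [0.565 0.002 0.038]
hinge_1 0.6 [283. 160.] [ 0.529 -0.246  0.038]
bin_empty 0.91 [166. 212.] [0.774 0.1   0.012]
bin_terminals 0.75 [235. 151.] [ 0.707 -0.272  0.012]
bin_housings 0.66 [219. 166.] [ 0.722 -0.172  0.012]
bin_ferrules 0.69 [195. 190.] [ 0.742 -0.026  0.012]
bin_ferrules 0.37 [289. 138.] [ 0.558 -0.428  0.012]
bin_ferrules 0.36 [244. 206.] [ 0.576 -0.009  0.012]
board 0.63 [253. 197.] [ 0.569 -0.071  0.   ]
board 0.19 [265. 199.] [ 0.531 -0.074  0.   ]
```

View pics/top0.png

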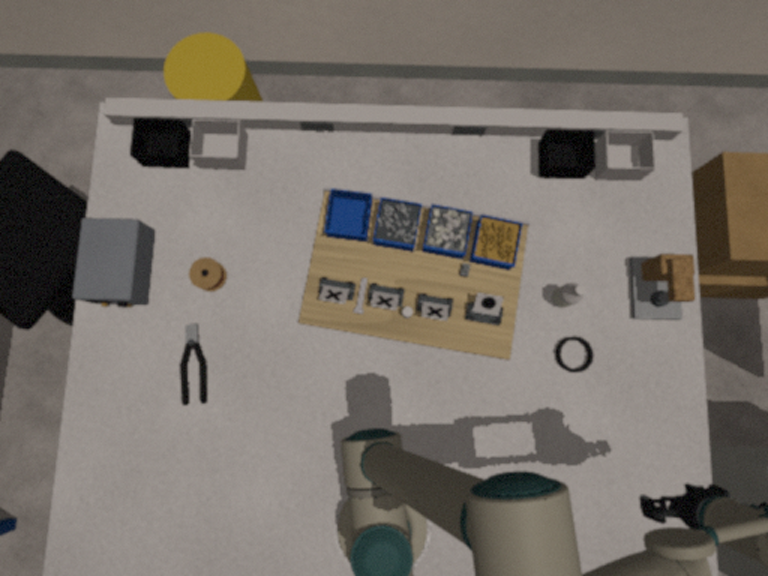

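View pics/side0.png

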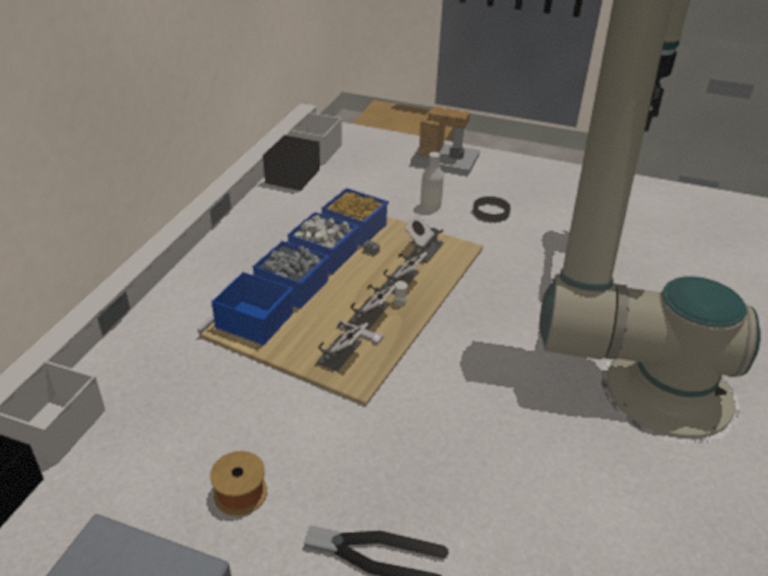

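The top view shows the tags from left to right: station 1 has a cross at (335,292), in front of the empty bin, so it is right. Station 2 has a cross at (385,298) in front of the ferrules, wrong. Station 3 has a cross at (435,308) in front of the housings, wrong. Station 4 has a disc at (488,303) in front of the terminals, right. The side view agrees. The jar at (407,311) and the gauge at (361,295) stand between the stands. I'll move in for a close look with the fingers closed.

Call:
{"method": "apply_moves", "body": {
  "deltas": [0,20,-20,0,3,0,50,-52,0,6,0,85,-89,0,10,0,120,-126,0,14,0,150,-158,0,18,0,180,-190,0,21,0,210,-220,0,23,0,240,-252,0,23,0,270,-283,0,23,0,300,-315,0,23,0,330,-346,0,23,0,360,-378,0,23],
  "squeeze": 20
}}

```text
clock: 1.7
position: [0.3818, -0.1283, 0.2221]
ee_rot: [0.0, 0.997, -0.072, 0.001]
contact_force: [0.6, -0.9, 0.7]
width: 0.0002
gripper_force: 0.0
```

```bash
python3 - <<'E'
from h import *
np.set_printoptions(precision=3,suppress=True)
s=get_state();print(s["clock"],s["position"],rot(s["ee_rot"]),s["width"])
p=get_image("wrist");save(p,"w1");print(p["position"],rot(p["orientation"]))
for q in("hinge_2",):
    for d in place_of(q,p)[:5]: print(q,round(d["score"],2),np.round(d["point"]),at(p,d["point"],.038))
E
```

```text
1.7 [ 0.382 -0.128  0.222] [[ 0.99  -0.144  0.001]
 [-0.144 -0.99  -0.001]
 [ 0.001  0.001 -1.   ]] 0.00023837549025540648
[ 0.463 -0.141  0.374] [[-0.144 -0.939 -0.312]
 [-0.99   0.137  0.045]
 [ 0.     0.316 -0.949]]
hinge_2 0.86 [107.  19.] [0.56  0.001 0.038]
hinge_2 0.76 [344.  21.] [ 0.523 -0.241  0.038]
hinge_2 0.72 [222.  23.] [ 0.54  -0.116  0.038]
```

View pics/w1.png

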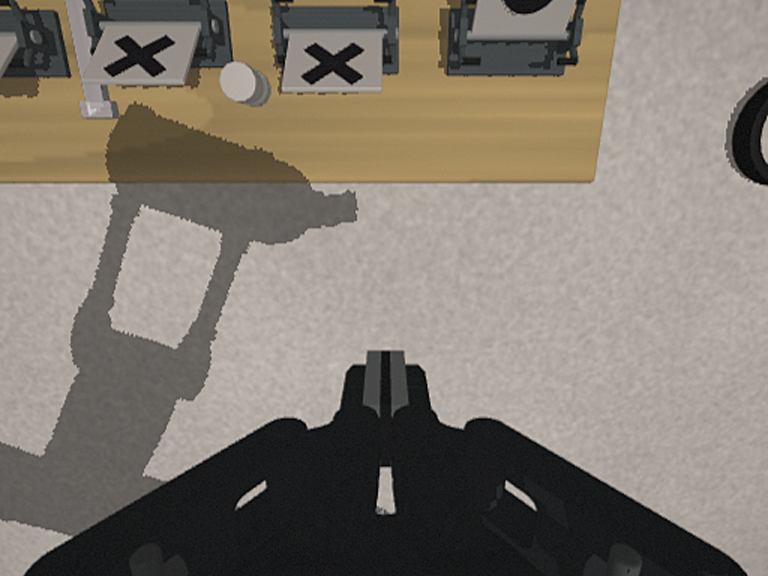

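The close view confirms crosses on tag 2 at (140,55) and tag 3 at (332,63), and the disc on tag 4. The jar at (245,85) stands clear of both push lanes. The hinges lie in a line with yaw about -8.7°, which the tool already matches. I'll push tag 3 first.

Call:
{"method": "apply_moves", "body": {
  "deltas": [0,8,-5,20,0,0,20,-12,45,0,0,32,-20,72,0,0,44,-28,98,0,0,52,-33,122,0,0,58,-33,136,0,0,60,-33,141,0,0,68,-33,141,0,0,76,-33,141,0,0,84,-33,141,0,0,90,-33,141,0,0,90,-33,141,0]
}}

```text
clock: 2.8
position: [0.4777, -0.1115, 0.0819]
ee_rot: [0.001, 0.997, -0.072, 0.002]
contact_force: [-0.0, -0.1, -0.5]
width: -0.0001
gripper_force: 0.0
```

```bash
python3 - <<'E'
from h import *
np.set_printoptions(precision=4,suppress=True)
s=get_state();print(s["clock"],s["position"],s["contact_force"])
p=get_image("wrist");save(p,"w2")
for d in place_of("hinge_2",p)[:5]:
    X=at(p,d["point"],.038); print(round(d["score"],2),X,rot(s["ee_rot"]).T@(X-s["position"]))
E
```

```text
2.8 [ 0.4777 -0.1115  0.0819] [-0.0463 -0.0619 -0.5411]
0.92 [ 0.5408 -0.12    0.038 ] [ 0.0635 -0.0008  0.0441]
0.7 [ 0.5214 -0.2424  0.038 ] [0.062  0.1231 0.0443]
0.6 [0.5609 0.0042 0.038 ] [ 0.0655 -0.1266  0.044 ]
```

View pics/w2.png

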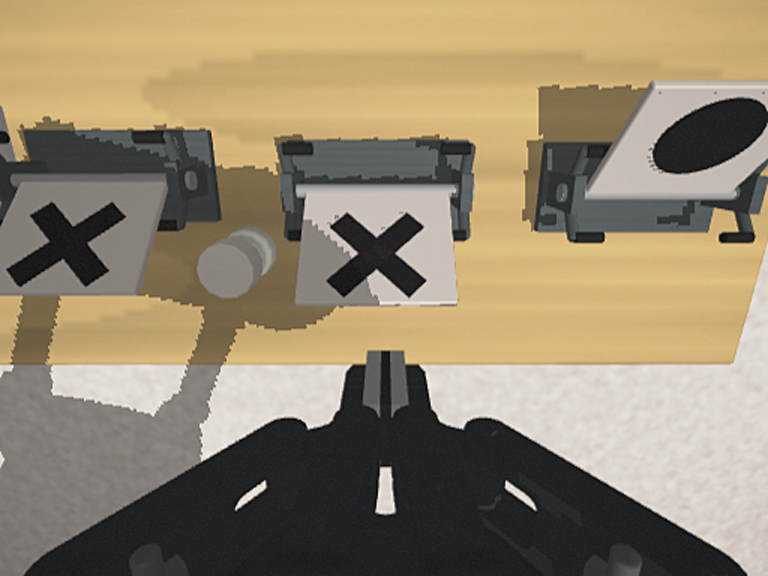

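The fingers are centred on tag 3 (plate from 297 to 457, fingers at 385) and the tip height is right. The hinge is 64 mm ahead. Now the push.

Call:
{"method": "apply_moves", "body": {
  "deltas": [0,8,0,0,0,0,15,0,0,0,0,21,0,0,0,0,27,0,0,0,0,33,0,0,0,0,39,0,0,0,0,45,0,0,0,0,51,0,0,0,0,57,0,0,0,0,63,0,0,0,0,69,0,0,0,0,73,0,0,0]
}}

```text
clock: 3.9
position: [0.5482, -0.1212, 0.0807]
ee_rot: [0.0, 0.997, -0.072, 0.0]
contact_force: [-1.1, 0.8, -0.3]
width: 0.0001
gripper_force: 0.0
```

Call:
{"method": "apply_moves", "body": {
  "deltas": [0,0,0,0,0,0,0,0,0,0,0,-10,0,0,0,0,-25,0,0,0,0,-45,0,0,0,0,-65,0,0,0,0,-80,0,0,0,0,-90,0,-10,0,0,-90,0,-25,0,0,-90,0,-40,0,0,-90,0,-50,0,0,-90,0,-50,0]
}}

```text
clock: 4.9
position: [0.4584, -0.1083, 0.1327]
ee_rot: [0.001, 0.997, -0.072, 0.002]
contact_force: [-0.2, 0.1, -0.4]
width: 0.0
gripper_force: 0.0
```

```bash
python3 - <<'E'
from h import *
np.set_printoptions(precision=4,suppress=True)
s=get_state();print(s["clock"],s["position"],s["contact_force"])
p=get_image("wrist");save(p,"w3")
for d in place_of("hinge_2",p)[:5]:
    X=at(p,d["point"],.038); print(round(d["score"],2),X,rot(s["ee_rot"]).T@(X-s["position"]))
E
```

```text
4.9 [ 0.4584 -0.1083  0.1327] [-0.2417  0.0833 -0.4458]
0.89 [ 0.5402 -0.1181  0.038 ] [ 0.0821 -0.0022  0.095 ]
0.71 [ 0.5211 -0.2423  0.038 ] [0.0811 0.1234 0.0951]
0.6 [0.5604 0.0064 0.038 ] [ 0.0841 -0.1283  0.0949]
0.24 [0.558  0.0498 0.038 ] [ 0.0755 -0.1709  0.0948]
```

View pics/w3.png

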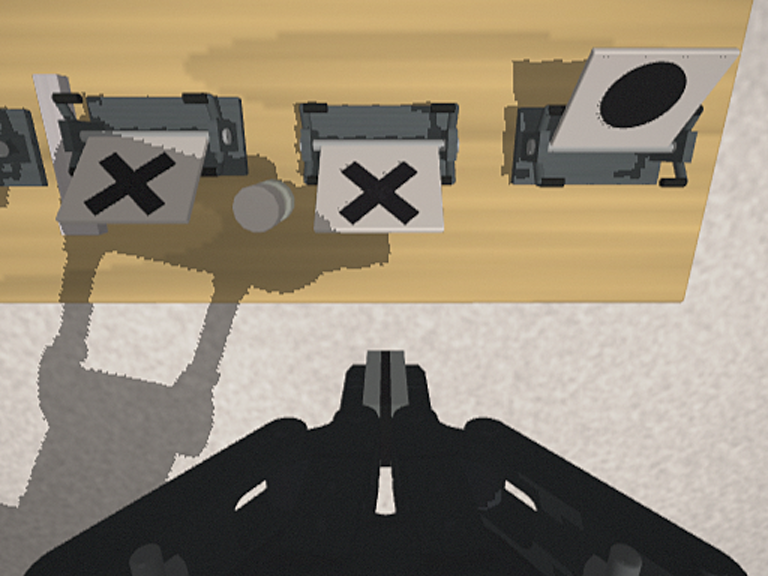

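Tag 3 still shows its cross at (380,190), so it didn't go over. I'll push again and look at the end of the stroke before retreating.

Call:
{"method": "apply_moves", "body": {
  "deltas": [0,0,0,15,0,0,0,0,35,0,0,0,0,51,0,0,12,0,51,0,0,26,0,51,0,0,38,0,51,0,0,48,0,51,0,0,58,0,51,0,0,68,0,51,0,0,78,0,51,0,0,88,0,51,0,0,91,0,51,0]
}}

```text
clock: 6.0
position: [0.5505, -0.1217, 0.0799]
ee_rot: [0.0, 0.997, -0.072, 0.001]
contact_force: [0.3, 0.3, -0.1]
width: 0.0001
gripper_force: 0.0
```

```bash
python3 - <<'E'
from h import *
s=get_state();print(s["clock"],s["position"],s["contact_force"])
a=get_image("wrist")["frame"];p=get_image("side")
u,v=proj(p,[.54,-.118,.07]).astype(int);print(u,v)
c=p["frame"][v-50:v+50,u-65:u+65]
im=np.vstack([cv2.resize(a[:200],(768,300)),cv2.resize(c,(768,300),interpolation=cv2.INTER_CUBIC)])
cv2.imwrite("pics/w4.png",im[:,:,::-1])
E
```

```text
6.0 [ 0.55048509 -0.12168629  0.07988748] [ 0.26002945  0.29243653 -0.06310012]
267 172
```

View pics/w4.png

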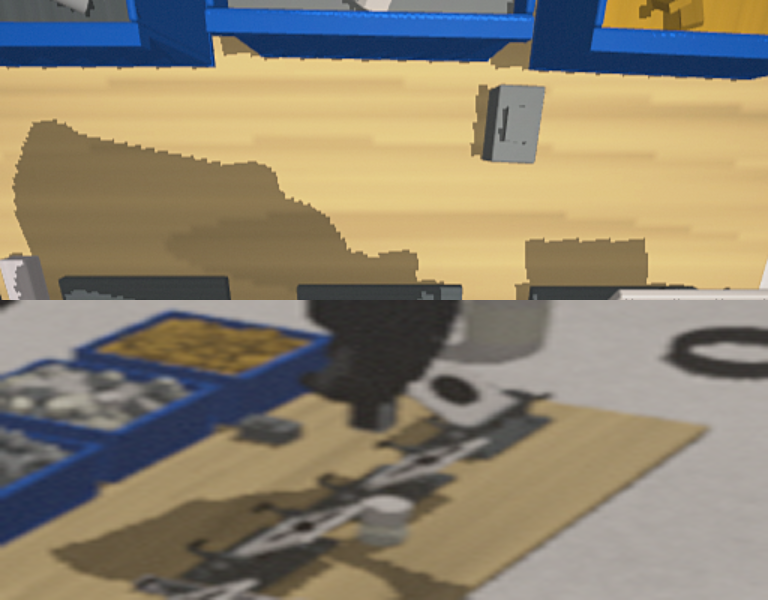

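```bash
python3 - <<'E'
from h import *
np.set_printoptions(precision=4,suppress=True)
s=get_state();T=np.array(s["position"]);M=rot(s["ee_rot"])
w=get_image("wrist");p=get_image("side")
for n in(0,.005,.01,.017,.03):
  X=T+M[:,2]*n; print(n,X,"wrist",proj(w,X)*1.5,"side",proj(p,X))
  print("   front",proj(w,X+M[:,0]*.011)*1.5, proj(w,X-M[:,0]*.011)*1.5, proj(w,X+M[:,1]*.0145)*1.5)
save({"frame":w["frame"][200:]},"w5")
u,v=265,160
cv2.imwrite("pics/s5.png",cv2.resize(p["frame"][v-38:v+38,u-50:u+50,::-1],(800,600),interpolation=cv2.INTER_CUBIC))
E
```

```text
0 [ 0.5489 -0.1213  0.0796] wrist [382.6771 361.6965] side [265.273  168.4591]
   front [382.6497 336.4858] [382.7034 385.8962] [419.1396 361.7257]
0.005 [ 0.5489 -0.1213  0.0746] wrist [382.7425 355.781 ] side [265.2079 169.8071]
   front [382.7171 331.1469] [382.7668 379.4535] [418.2173 355.8093]
0.01 [ 0.5489 -0.1213  0.0696] wrist [382.8044 350.1776] side [265.1431 171.1494]
   front [382.781  326.0952] [382.8269 373.3441] [417.3437 350.205 ]
0.017 [ 0.5489 -0.1213  0.0626] wrist [382.8858 342.8116] side [265.0528 173.0193]
   front [382.8648 319.4627] [382.906  365.3035] [416.1952 342.838 ]
0.03 [ 0.5489 -0.1213  0.0496] wrist [383.0226 330.4372] side [264.8865 176.4631]
   front [383.0053 308.3416] [383.0392 351.7714] [414.2659 330.4619]
```

View pics/s5.png

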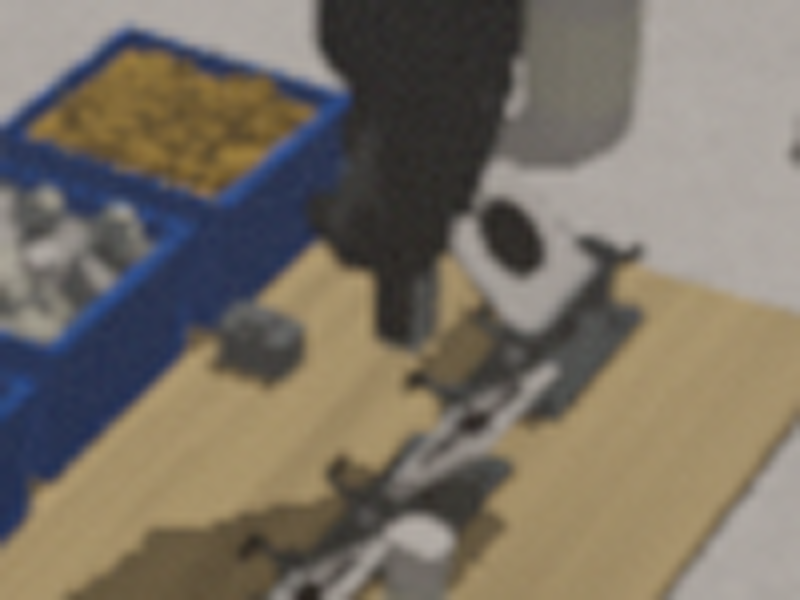

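View pics/w5.png

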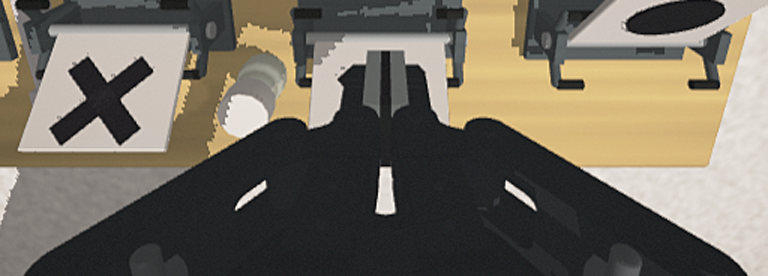

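Both views agree. The real fingertip shows at side pixel (265,165) and wrist row 350, about 12 mm behind the reported TCP rather than 17 mm ahead of it. The fingers therefore passed about 15 mm above the tag without touching it. I'll retreat, go down 28 mm and push again.

Call:
{"method": "apply_moves", "body": {
  "deltas": [0,-15,0,0,0,0,-40,0,0,0,0,-65,0,0,0,0,-85,0,0,0,0,-92,0,0,0,0,-92,0,8,0,0,-92,0,18,0,0,-92,0,26,0,0,-92,0,28,0,0,-84,0,28,0,0,-74,0,28,0,0,-66,0,28,0]
}}

```text
clock: 7.2
position: [0.4855, -0.1123, 0.052]
ee_rot: [0.0, 0.997, -0.072, 0.001]
contact_force: [0.7, -1.1, 0.0]
width: -0.0003
gripper_force: 0.0
```

```bash
python3 - <<'E'
from h import *
s=get_state();print(s["clock"],s["position"],s["contact_force"])
p=get_image("side");u,v=[int(x) for x in proj(p,s["position"])];print(u,v)
a=cv2.resize(p["frame"][v-38:v+38,u-50:u+50,::-1],(600,456),interpolation=cv2.INTER_CUBIC)
cv2.imwrite("pics/s6.png",a)
E
```

```text
7.2 [ 0.48553373 -0.11232438  0.0520088 ] [ 0.69432014 -1.11328167  0.02398436]
283 182
```

View pics/s6.png

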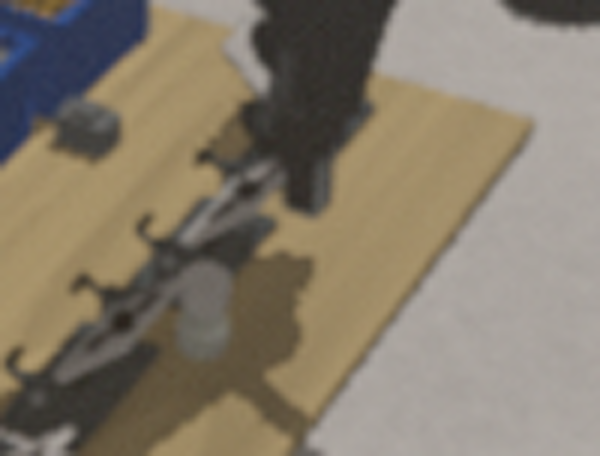

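The tip at (308,213) in the crop is now just on the robot side of tag 3's edge, at the right height and touching nothing. Pushing.

Call:
{"method": "apply_moves", "body": {
  "deltas": [0,6,0,0,0,0,12,0,0,0,0,18,0,0,0,0,24,0,0,0,0,30,0,0,0,0,36,0,0,0,0,42,0,0,0,0,48,0,0,0,0,54,0,0,0,0,60,0,0,0,0,65,0,0,0,0,65,0,0,0]
}}

```text
clock: 8.25
position: [0.5489, -0.1214, 0.0518]
ee_rot: [0.0, 0.997, -0.072, 0.001]
contact_force: [0.4, -0.7, 0.2]
width: -0.0001
gripper_force: 0.0
```

Call:
{"method": "apply_moves", "body": {
  "deltas": [0,0,0,0,0,0,-5,0,0,0,0,-15,0,0,0,0,-35,0,0,0,0,-55,0,0,0,0,-75,0,0,0,0,-92,0,0,0,0,-100,0,-15,0,0,-100,0,-35,0,0,-100,0,-55,0,0,-100,0,-65,0,0,-100,0,-65,0]
}}

```text
clock: 9.25
position: [0.4486, -0.1069, 0.1189]
ee_rot: [0.001, 0.997, -0.072, 0.002]
contact_force: [0.2, 0.2, 0.0]
width: -0.0001
gripper_force: 0.0
```

```bash
python3 - <<'E'
from h import *
np.set_printoptions(precision=4,suppress=True)
s=get_state();T=np.array(s["position"]);M=rot(s["ee_rot"]);print(s["clock"],T,s["contact_force"])
p=get_image("wrist")
for d in place_of("hinge_2",p)[:4]:
    X=at(p,d["point"],.038); print(round(d["score"],2),X,M.T@(X-T))
for d in find_in("tag_2",p)[:4]: print(d["score"],d["point"])
# brightness (rectified) at leaned-plate centres: towards robot / towards bin
b=M[:,0]; b=np.array([.989,-.15,0])
for n,H in((1,[.580,.128]),(2,[.560,.004]),(3,[.5405,-.118]),(4,[.522,-.242])):
  for sg in(-1,1):
    c=np.array([*H,.038])+sg*b*.024+[0,0,.022]
    u,v=proj(p,c).astype(int); print(n,sg,(u,v), p["frame"][max(v-8,0):v+9:4,u-12:u+13:6].mean(2).astype(int).tolist() if 0<v<384 and 12<u<500 else "")
E
```

```text
9.25 [ 0.4486 -0.1069  0.1189] [0.2234 0.243  0.0164]
0.7 [ 0.5231 -0.2414  0.038 ] [0.0928 0.1223 0.0815]
0.64 [0.5622 0.0018 0.038 ] [ 0.0964 -0.124   0.0812]
0.62 [ 0.5385 -0.1177  0.038 ] [ 0.0902 -0.0023  0.0813]
0.94 [253.2, 46.9]
0.67 [439.2, 43.6]
0.55 [75.5, 105.7]
1 -1 (np.int64(-97), np.int64(110)) 
1 1 (np.int64(-125), np.int64(35)) 
2 -1 (np.int64(79), np.int64(113)) [[26, 22, 27, 23, 103], [25, 13, 18, 108, 117], [21, 23, 24, 20, 116], [21, 22, 22, 24, 44], [119, 122, 21, 25, 21]]
2 1 (np.int64(65), np.int64(38)) [[151, 153, 154, 155, 155], [156, 156, 157, 158, 158], [159, 159, 159, 160, 159], [158, 158, 158, 158, 159], [155, 151, 150, 152, 153]]
3 -1 (np.int64(252), np.int64(116)) [[85, 86, 87, 87, 86], [145, 147, 146, 146, 147], [154, 157, 157, 156, 156], [156, 157, 157, 158, 159], [160, 160, 160, 160, 163]]
3 1 (np.int64(252), np.int64(41)) [[29, 26, 31, 30, 30], [29, 31, 30, 30, 35], [29, 28, 32, 30, 30], [29, 30, 29, 29, 33], [28, 28, 32, 29, 32]]
4 -1 (np.int64(426), np.int64(116)) [[82, 87, 84, 72, 84], [89, 96, 91, 91, 92], [155, 155, 155, 153, 154], [161, 160, 160, 158, 161], [166, 166, 165, 166, 166]]
4 1 (np.int64(440), np.int64(42)) [[29, 29, 28, 32, 28], [31, 27, 27, 25, 28], [31, 29, 31, 31, 29], [30, 33, 27, 31, 26], [28, 26, 27, 33, 31]]
```

Tag 3 now shows the dark disc on the bin side at (252,41), so it has gone over. Next is tag 2, at tool offset (95, -126).

Call:
{"method": "apply_moves", "body": {
  "deltas": [0,0,-20,0,0,0,0,-50,0,0,0,0,-80,0,0,0,0,-106,0,0,0,5,-122,0,0,0,10,-126,10,0,0,12,-126,30,0,0,12,-126,50,0,0,12,-126,63,0,0,12,-126,67,0,0,12,-126,67,0]
}}

```text
clock: 10.32
position: [0.4765, 0.0159, 0.0475]
ee_rot: [0.0, 0.997, -0.072, -0.003]
contact_force: [0.0, -0.6, 0.3]
width: 0.0002
gripper_force: 0.0
```

```bash
python3 - <<'E'
from h import *
np.set_printoptions(precision=4,suppress=True)
s=get_state();T=np.array(s["position"]);M=rot(s["ee_rot"]);print(s["clock"],T,s["contact_force"])
p=get_image("wrist")
for d in place_of("hinge_2",p)[:4]:
    X=at(p,d["point"],.038); print(round(d["score"],2),X,M.T@(X-T))
E
```

```text
10.3167 [0.4765 0.0159 0.0475] [ 0.0368 -0.6056  0.3102]
0.92 [0.5609 0.0045 0.038 ] [ 0.0852 -0.0009  0.0091]
0.86 [ 0.5384 -0.1186  0.038 ] [0.0807 0.1241 0.0092]
0.61 [0.5734 0.1309 0.038 ] [ 0.0793 -0.1278  0.0091]
```

Aligned with tag 2, with its hinge 84 mm ahead. I'll raise 4 mm and push.

Call:
{"method": "apply_moves", "body": {
  "deltas": [0,10,0,-4,0,0,22,0,-4,0,0,32,0,-4,0,0,39,0,-4,0,0,46,0,-4,0,0,53,0,-4,0,0,60,0,-4,0,0,67,0,-4,0,0,74,0,-4,0,0,81,0,-4,0,0,88,0,-4,0,0,93,0,-4,0]
}}

```text
clock: 11.42
position: [0.5716, 0.0027, 0.0537]
ee_rot: [0.0, 0.997, -0.072, 0.0]
contact_force: [0.6, 0.3, -0.4]
width: 0.0001
gripper_force: 0.0
```

Call:
{"method": "apply_moves", "body": {
  "deltas": [0,0,0,0,0,0,-5,0,0,0,0,-15,0,0,0,0,-35,0,0,0,0,-55,0,0,0,0,-75,0,0,0,0,-95,0,0,0,0,-110,0,-15,0,0,-130,0,-45,0,0,-150,0,-75,0,0,-160,0,-100,0,0,-160,0,-100,0]
}}

```text
clock: 12.42
position: [0.4108, 0.0264, 0.1576]
ee_rot: [0.0, 0.997, -0.072, 0.003]
contact_force: [1.0, 0.2, 0.7]
width: 0.0001
gripper_force: 0.0
```

```bash
python3 - <<'E'
from h import *
s=get_state();print(s["clock"],s["position"],s["contact_force"])
p=get_image("top");w=get_image("wrist")
c=p["frame"][120:250,195:360]
im=np.vstack([cv2.resize(w["frame"][:130],(760,193)),cv2.resize(c,(508,400),interpolation=cv2.INTER_CUBIC).copy()[:, :] if 0 else cv2.copyMakeBorder(cv2.resize(c,(508,400),interpolation=cv2.INTER_CUBIC),0,0,126,126,cv2.BORDER_CONSTANT)])
cv2.imwrite("pics/f.png",im[:,:,::-1])
E
```

```text
12.4167 [0.41079961 0.0264388  0.15763555] [0.9794533  0.23924281 0.65169802]
```

View pics/f.png

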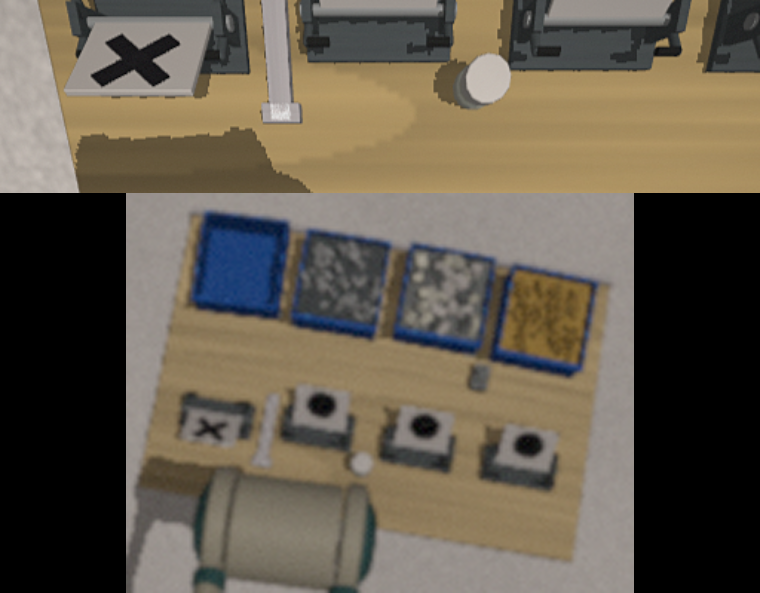

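The final picture shows the empty bin's tag with its cross up at (212,428). The other three show discs up and lean to their bins, at (322,405), (425,427) and (529,445). The jar, gauge, connector and bins haven't moved, and the arm is clear.

```bash
python3 -c "from rig import sign_off;print(sign_off())"
```

```text
the job is handed in; nothing more can be done
None
```

The job is done and handed in: I pushed over the ferrules and housings tags, so all three full bins now show discs and the empty bin shows its cross, with nothing else visibly moved; the first two strokes at the housings tag missed because the fingertips sit about 29 mm higher than `nose_length` implies.

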